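# Vent the desiccator and crack its stuck lid

### The arm

A 6-joint arm with a two-finger parallel gripper is mounted at the origin on a cart in front of the work surface, level with it; the furniture and walls round the work are solid. World frame = base frame: x ahead of the robot, y to its left, z up, the work surface at z = 0. Lengths are in m, angles in rad, forces in N, time in s.
With the tool pointing down it reaches from about 0.4 to 0.825 m from the base axis. Payload 7 kg.
Tool frame: the origin (TCP) lies at the very end of the fingers, on their centre line; the grasp point (between the pads) lies 19 mm behind it; z points along the fingers, y is the line along which they close (so a half turn about z gives the same grasp; the last joint's range is limited). The gripper opens to 88 mm and grips with 3 to 60 N. Pads are 19 mm wide; open, the fingers measure 130 mm over their backs; the gripper's body (78 mm by 193 mm) begins 47 mm behind the grasp point.
Start: joints at [-1.015, 0.359, 0.012, 0, -1.224, -0.288], TCP at [0.179, -0.651, 0.227] pointing down, gripper open.
Joint ranges: [-3.07, 3.07], [-1.43, 2.12], [-1.02, 1.25], [-3.03, 1.67], [-3.05, -0], [-3.03, 3.03]. Speed limits (rad/s): [2.39, 2.39, 3.01, 3.14, 3.14, 3.14].

### API

Orientations are given as [roll, pitch, yaw] about the fixed x, y, z axes, in that order (R = Rz(yaw) Ry(pitch) Rx(roll)).
In Python, from station import arm, grab_frame gives the robot as it stands.
- The arm moves only by the tool jog_arm, never from a script. Its argument "deltas" is a list that holds one entry, the list of rows, each a list of 4 numbers: the shift along the tool's x, y, z in units of 60 mm (1.0 is 60 mm), then the turn about the tool's z in units of 5 degrees (1.0 is 5 degrees). A call has 1 to 8 rows; each row is the pose to reach, as a shift and turn from the pose commanded when the call began, along the tool's axes at that moment; what a row does not reach only later rows make up. A row lasts 1/8 s, in which the tool goes at most 62.5 mm and 10.7 degrees, less where a joint would pass 70% of its speed; a pose out of reach is approached as far as the arm can. A call with a gripper value outside its range is refused whole. "grip" is the finger opening in mm, from 0 to 87.6, set as the call begins (left out, the last holds). The fingers move at their own pace and stop on an object; "squeeze" is the grip in N (left out, the last holds). Time passes only in rows, so rows that repeat a pose let the fingers close. It gives the time, the measured TCP pose, the force, the opening and the grip force at its end, in the units of the state.
- arm.get_state(): the state, without advancing time (a new reading comes with each control period).
- grab_frame(name): name is "scene" or "top" or "wrist"; returns a dict with "img" (420x560x3 uint8, red, green, blue), "vfov" (degrees; the focal length in pixels is half the picture's height over the tangent of half this angle, whatever the lens; pixels are square), "cx", "cy" (the principal point, pixels), "dist_coeffs" ([k1, k2, p1, p2, k3] as OpenCV has them; the pictures are not rectified), "xyz" and "rotation" of the camera in the world. Camera axes: x right, y down, z forward; pixel columns grow to the right and rows downward; lengths in m; the calibration is good to about 2 mm. A picture is of the moment at which its call begins. There is no depth.
- arm.job_done(): hands the job in; it is judged then, once.
The state is a dict: "t": time; "q": joint angles; "qd": joint speeds; "joint_efforts": joint torques, N m; "eef_pos": TCP position; "ee_rot": TCP orientation; "force": force on the tool from outside, world axes, zero at the start; "moment": the same for the moment, N m; "width": finger opening in m; "gripper_force": force on a finger pad.
Only numpy, scipy, OpenCV 4.12 (cv2) and the standard library are available. Lean on these libraries where they do the work, as an engineer would, in place of code of your own. Each camera call takes 0.05 s, during which the arm holds its last target. There are 200 camera calls.

### The job

Bring the desiccator back to air: first swing the red vent lever to the green mark, half way round its quadrant, while the lid is still shut. Then take the lid by its black handle, pull it up until the sticky seal lets go, without letting it fly open beyond about 45 mm, and finish while still holding it steadily ajar with about 20 mm of gap at the front edge, the lever still on the mark. Leave the beaker, the pen and the roll of tape alone.

Things in the scene. Friction and masses are not known exactly. Their poses are not given: they have to be found in the camera images.
- chamber: Desiccator: white plinth (216 x 236 mm), clear box (200 x 220 mm, 96 mm high) with a black gasket and three vials inside; fixed to the worktop. Origin at the centre of its underside; its -x side is the front (round gauge, towards the robot), the lid hinges at its +x side, and the vent manifold stands at its -y side. Above the worktop nothing of it is higher than 160 mm.
- lid_handle (a point): Middle of the black round handle bar on the lid: 14 mm thick, 120 mm long along the chamber's y, axis 30 mm above the lid's top face, on two 12 mm steel posts 52 mm either side of the middle. With the lid shut it is at (-0.085, 0, 0.137) in the chamber's frame. It turns with the lid.
- lid_hinge (a point): Point on the lid's hinge axis, which lies along the chamber's y: at (0.100, 0, 0.097) in the chamber's frame. The handle is 185 mm from it (horizontally, with 40 mm of height), the lid's front edge 208 mm.
- lid (a joint): Lid angle, rad: 0 = shut on its gasket, grows as the front edge rises (0.1 rad = 21 mm of gap at the front edge); stop at 0.36. The seal resists at once: it takes some 13 to 20 N upward at the handle within the first 0.03 rad; by 0.04 rad the seal has let go, with a small pop, and only the lid's weight is left, about 2 to 5 N at the handle. Let go, the lid drops back to rest at about 0.035 rad.
- lever_knob (a point): Middle of the upright round red knob at the end of the vent lever: 20 mm in diameter; its top is 16 mm above this point, the thick part reaches 8 mm below it, and the lever's arm lies 17 to 28 mm below. 80 mm from the lever's pivot.
- lever_pivot (a point): Point on the lever's upright axis, level with the knob's middle: at (-0.045, -0.165, 0.120) in the chamber's frame.
- vent_lever (a joint): Lever angle, rad: 0 = closed, the lever points along the chamber's -y (red mark); grows clockwise seen from above, towards the chamber's -x (front); 0.785 = on the green mark (half way); 1.571 = black mark. At angle a the knob is at pivot + 0.080*(-sin a, -cos a) in the chamber's x, y. Stays where it is left; takes about 3 N at the knob.
- green_mark (a point): Middle of the visible outer part of the green mark on the white quadrant plate, 65 mm from the lever's axis, 87 mm above the worktop.
- beaker: Glass beaker, 70 x 75 mm, 91 mm high, to the right of the desiccator; bystander. Origin at the centre of its underside.
- pen: Black pen, 145 mm long, lying in front of the desiccator; bystander.
- tape: Roll of blue tape, 76 mm across, 19 mm high, lying flat right of the beaker; bystander.

How it is judged:
By the outcome, as a careful person would: the job done as asked, in the order asked, and still so for the second after the job is handed in, while the arm keeps its last pose, push and grip.
It also fails if it takes over 40 s, if anything falls off the work surface, if the arm or the gripper's body presses on something with over 40 N, if the wrist force passes 120 N, or if a joint passes its speed limit or range.

## Working session

There is one attempt and no reset: what is moved stays moved. The work goes in short steps, Python scripts to look and compute and a tool call to move; the robot and the scene stay as the last step left them, time stands still between calls to the robot, and variables do not carry over. Pictures are saved under pics/ and viewed, at most 12 in all, crops included, and the job is handed in when it is done.

Besides the shell and the picture viewer there is one more tool, called after ">>>" as name([rows], argument=value, ...), one row to a line, values as JSON. jog_arm: Moves the arm, as the interface text tells. Its arguments: {"type":"object","properties":{"deltas":{"type":"array"},"grip":{"type":"number"},"squeeze":{"type":"number"}},"required":["deltas"]}

```bash
mkdir -p pics; ls; cat > h.py <<'E'
import numpy as np, cv2, pickle
from station import arm, grab_frame
def K(f):
    h=f["img"].shape[0]; fl=h/2/np.tan(np.radians(f["vfov"])/2)
    return np.array([[fl,0,f["cx"]],[0,fl,f["cy"]],[0,0,1.]])
def ray(f,uv):
    p=cv2.undistortPoints(np.array(uv,float).reshape(1,1,2),K(f),np.array(f["dist_coeffs"],float))[0,0]
    d=np.array(f["rotation"],float).reshape(3,3)@np.array([p[0],p[1],1]); return np.array(f["xyz"],float),d/np.linalg.norm(d)
def plane(f,uv,z):
    o,d=ray(f,uv); return o+d*(z-o[2])/d[2]
def tri(obs):
    A=np.zeros((3,3));b=np.zeros(3);R=[ray(f,uv) for f,uv in obs]
    for o,d in R: M=np.eye(3)-np.outer(d,d);A+=M;b+=M@o
    x=np.linalg.solve(A,b); return x,[np.linalg.norm((np.eye(3)-np.outer(d,d))@(x-o))*1000 for o,d in R]
def proj(f,X):
    R=np.array(f["rotation"],float).reshape(3,3); r=R.T; t=-r@np.array(f["xyz"],float)
    return cv2.projectPoints(np.array(X,float).reshape(-1,1,3),cv2.Rodrigues(r)[0],t,K(f),np.array(f["dist_coeffs"],float))[0].reshape(-1,2)
def save(f,n): cv2.imwrite("pics/"+n,cv2.cvtColor(f["img"],cv2.COLOR_RGB2BGR))
E
python3 - <<'E'
from h import *
F={n:grab_frame(n) for n in("scene","top","wrist")}
pickle.dump(F,open("F0.pkl","wb"))
for n in("scene","top"): save(F[n],n+"0.png")
for n in F: print(n,F[n]["xyz"],F[n]["vfov"],F[n]["dist_coeffs"])
print(arm.get_state())
E
```

```text
pics
scene [-0.02310684  0.40121823  0.94092028] 48.60952936236206 [-0.14111187  0.          0.          0.          0.        ]
top [ 0.16895096 -0.06815371  1.62669003] 42.006260357583 [-0.14692553  0.          0.          0.          0.        ]
wrist [ 0.10419842 -0.67226037  0.38441704] 59.643460078011955 [-0.04970138  0.          0.          0.          0.        ]
{'t': 0.15, 'q': array([-1.01491063e+00,  3.59241005e-01,  1.12866585e-02, -2.12312306e-04,
       -1.22409150e+00, -2.88093552e-01]), 'qd': array([ 5.57265733e-05, -3.57069746e-03,  5.35502023e-03,  1.46658815e-03,
       -6.96490601e-04,  7.03424793e-04]), 'joint_efforts': array([-1.42955138e-03, -5.83274817e+01,  2.93291295e+01,  7.00116277e+00,
        8.78925581e-03, -1.07748840e-04]), 'eef_pos': array([ 0.17847336, -0.65061293,  0.22584102]), 'ee_rot': array([ 3.14033792e+00, -1.63657142e-04, -2.87387268e+00]), 'force': array([ 0.72968261,  0.25083036, -0.34560882]), 'moment': array([0.02077742, 0.0322391 , 0.00925007]), 'gripper_force': 0.0, 'width': 0.08778806704391405}
```

View pics/scene0.png

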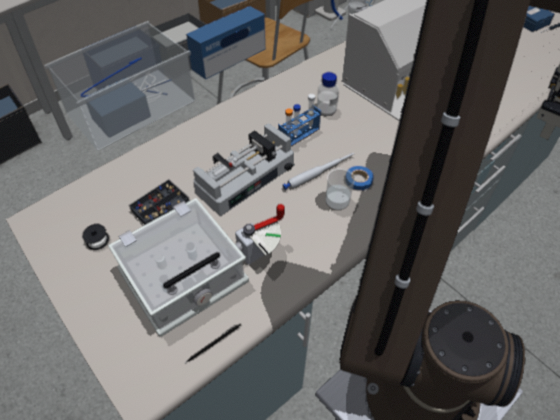

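View pics/top0.png

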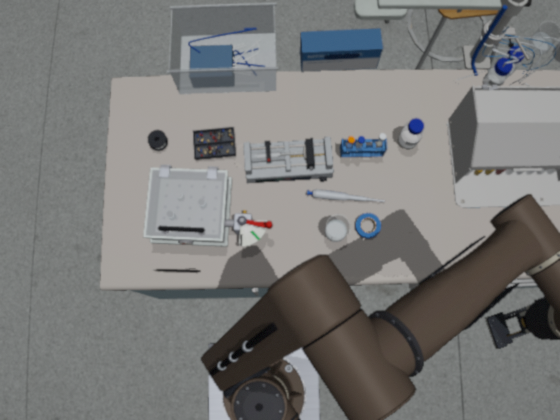

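The scene view shows the handle from about (165,284) to (218,256), the knob at (281,211) and the green mark at (273,236). The top view shows the handle from (160,229) to (203,230), the knob at (267,225) and the green mark at (256,236).

```bash
python3 - <<'E'
from h import *
F=pickle.load(open("F0.pkl","rb"))
box={"scene":dict(h=(155,245,230,295),l=(235,195,295,260)),"top":dict(h=(150,220,212,240),l=(230,205,285,255))}
O={}
for n in box:
    im=F[n]["img"].astype(int)
    def m(b,fn):
        x0,y0,x1,y1=b; s=im[y0:y1,x0:x1]; k=fn(s[...,0],s[...,1],s[...,2]).astype(np.uint8)
        c,lab,st,ce=cv2.connectedComponentsWithStats(k,connectivity=8); i=1+np.argmax(st[1:,4])
        ys,xs=np.where(lab==i); return np.c_[xs+x0,ys+y0]
    H=m(box[n]["h"],lambda r,g,b:(r+g+b<110)); r=cv2.minAreaRect(H.astype(np.float32))
    R=m(box[n]["l"],lambda r,g,b:(r>100)&(g<60)&(b<60)); G=m(box[n]["l"],lambda r,g,b:(g>r+40)&(g>b+30))
    print(n,"handle",r,len(H),"red",len(R),R.min(0),R.max(0),"green",len(G),G.mean(0))
    bp=cv2.boxPoints(r); 
    # ends
    c=H.mean(0);u=np.linalg.svd(H-c,full_matrices=False)[2][0]; u*=np.sign(u[0]);s=(H-c)@u
    e0=c+u*s.min();e1=c+u*s.max(); print("ends",e0,e1)
    O[n]=dict(e0=e0,e1=e1,g=G.mean(0)); 
for k in("e0","e1","g"): print(k,tri([(F[n],O[n][k]) for n in O]))
a=cv2.resize(F["scene"]["img"][190:310,110:310],None,fx=4,fy=4,interpolation=cv2.INTER_CUBIC)[:,:,::-1]
b=cv2.resize(F["top"]["img"][195:260,140:300],None,fx=5,fy=5,interpolation=cv2.INTER_CUBIC)[:,:,::-1]
cv2.imwrite("pics/a.png",a[:300,350:750]);
o=np.zeros((600,800,3),np.uint8);o[:325]=b;o[325:600,:400]=a[60:335,400:800];cv2.imwrite("pics/c.png",o)
E
```

```text
scene handle ((191.17919921875, 270.3032531738281), (5.165558815002441, 62.76936721801758), 59.4207763671875) 265 red 106 [254 217] [277 229] green 40 [272.575 234.6  ]
ends [164.05371963 286.09084566] [218.08362438 254.14141779]
top handle ((180.9930419921875, 229.1663818359375), (42.04684829711914, 2.0815272331237793), 2.385944128036499) 82 red 86 [247 221] [271 227] green 22 [254.81818182 234.86363636]
ends [159.99241325 228.19264565] [202.00601671 229.84722144]Traceback (most recent call last):
  File "<stdin>", line 19, in <module>
  File "h.py", line 12, in tri
    A=np.zeros((3,3));b=np.zeros(3);R=[ray(f,uv) for f,uv in obs]
                                       ~~~^^^^^^
  File "h.py", line 8, in ray
    d=np.array(f["rotation"],float).reshape(3,3)@np.array([p[0],p[1],1]); return np.array(f["xyz"],float),d/np.linalg.norm(d)
      ~~~~~~~~~~~~~~~~~~~~~~~~~~~~~~~~~~~~~^^^^^
ValueError: cannot reshape array of size 3 into shape (3,3)
```

```bash
sed -i 's/np.array(f\["rotation"\],float).reshape(3,3)/Rot(f)/; 1a from scipy.spatial.transform import Rotation as Ro\ndef Rot(f): return Ro.from_euler("xyz",f["rotation"]).as_matrix()' h.py; python3 - <<'E'
from h import *
F=pickle.load(open("F0.pkl","rb"))
print(F["scene"]["rotation"],F["top"]["rotation"])
S,T=F["scene"],F["top"]
for k,a,b in(("e0",(164.05,286.09),(159.99,228.19)),("e1",(218.08,254.14),(202.0,229.85)),("g",(272.6,234.6),(254.8,234.9))): print(k,tri([(S,a),(T,b)]))
a=cv2.resize(S["img"][190:260,230:310],None,fx=5,fy=5,interpolation=cv2.INTER_CUBIC)[:,:,::-1]
b=cv2.resize(T["img"][200:250,230:290],None,fx=6.6,fy=6.6,interpolation=cv2.INTER_CUBIC)[:,:,::-1]
o=np.zeros((360,800,3),np.uint8);o[:350,:400]=a;o[:b.shape[0],400:400+b.shape[1]]=b;cv2.imwrite("pics/c.png",o)
E
```

```text
[-2.45141034e+00 -3.81820821e-04 -2.28420176e+00] [-2.90669649  0.00528975 -1.594546  ]
e0 (array([0.47310847, 0.2773516 , 0.12660996]), [np.float64(1.782821402451304), np.float64(1.7828214024512867)])
e1 (array([0.4613351 , 0.15409024, 0.13618012]), [np.float64(1.541105137615698), np.float64(1.5411051376158378)])
g (array([0.45494448, 0.01085733, 0.08122423]), [np.float64(0.07253565216405318), np.float64(0.07253565216410589)])
```

View pics/c.png

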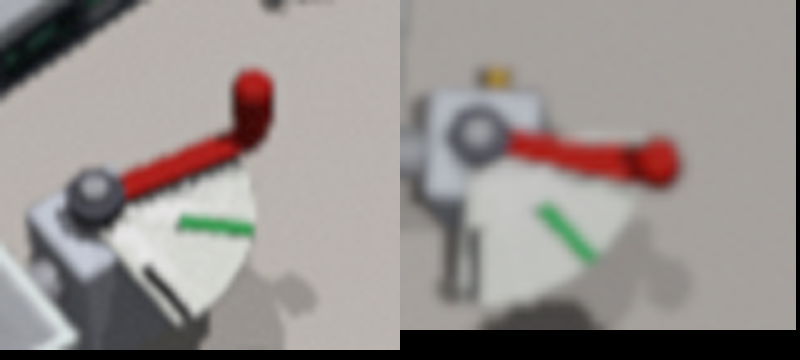

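The lever lies on the red mark, knob to the right. In the scene view the knob top is at about (280.6,207.6) and the pivot cap at (249.2,228). In the top view they are at (269.1,224.2) and (242,220).

```bash
python3 - <<'E'
from h import *
F=pickle.load(open("F0.pkl","rb"));S,T=F["scene"],F["top"]
k,e=tri([(S,(280.6,207.6)),(T,(269.1,224.2))]);p,e2=tri([(S,(249.2,228)),(T,(242,220))])
print("knobtop",k,e,"cap",p,e2,"dist",np.linalg.norm((k-p)[:2]),np.degrees(np.arctan2(*(k-p)[[1,0]])))
# check handle ends by plane z
for f,a,b in((S,(164.05,286.09),(218.08,254.14)),(T,(159.99,228.19),(202.,229.85))):
    A=plane(f,a,.137);B=plane(f,b,.137);print(A,B,np.linalg.norm(A-B),np.degrees(np.arctan2(-(A-B)[0],(A-B)[1])))
W=F["wrist"];s=arm.get_state()
R=Ro.from_euler("xyz",s["ee_rot"]).as_matrix();print("cam in tool",R.T@(np.array(W["xyz"])-s["eef_pos"]),(R.T@Rot(W)).round(3).tolist());print(R.round(3))
E
```

```text
knobtop [ 0.47652078 -0.03183183  0.12406822] [np.float64(0.0713920980705967), np.float64(0.07139209807062438)] cap [0.49603173 0.04588239 0.09560102] [np.float64(0.6683055103019206), np.float64(0.6683055103019978)] dist 0.08012601335482714 -104.09339843142881
[0.46823688 0.28008798 0.137     ] [0.45949839 0.15346784 0.137     ] 0.12692131523503059 -3.947916203316492
[0.46974509 0.27359915 0.137     ] [0.46236918 0.15501162 0.137     ] 0.11881668800307403 -3.559099198432359
cam in tool [ 0.07738143 -0.00102914 -0.15856478] [[0.0, -0.957, -0.289], [1.0, 0.0, 0.0], [-0.0, -0.289, 0.957]]
[[-0.964 -0.265 -0.   ]
 [-0.265  0.964  0.001]
 [ 0.     0.001 -1.   ]]
```

>>> jog_arm([
  [[-0.9,1.03,0,-1.1],[-1.8,2.06,0,-2.2],[-2.7,3.1,0,-3.3],[-3.6,4.1,0,-4.4],[-4.5,5.15,0,-5.5],[-5.4,6.2,0,-6.5],[-6.2,7.1,0,-7.5],[-6.8,7.8,0,-8.7]],
])

```text
t: 1.15
eef_pos: [0.3963, -0.1987, 0.2268]
ee_rot: [-3.141, 0.0, -2.111]
force: [1.4, 0.3, -0.2]
width: 0.0876
gripper_force: 0.0
```

```bash
python3 - <<'E'
from h import *
s=arm.get_state();print(s["eef_pos"],np.degrees(s["ee_rot"]),s["qd"].round(2),s["q"].round(2),s["t"])
f=grab_frame("wrist");save(f,"w1.png");pickle.dump((s,f),open("W1.pkl","wb"))
print(proj(f,[[.4765,-.032,.13],[.496,.048,.1],[.467,.216,.137]]))
E
```

```text
[ 0.39633867 -0.19869548  0.22681161] [-1.79959009e+02  2.40751126e-02 -1.20972088e+02] [ 1.16 -0.07 -0.07  0.    0.   -0.32] [-0.02 -0.04 -0.47 -0.   -1.14 -0.52] 1.15
[[300.48996831 405.38867858]
 [321.07677883 440.78563582]
 [421.90468591 554.6971922 ]]
```

View pics/w1.png

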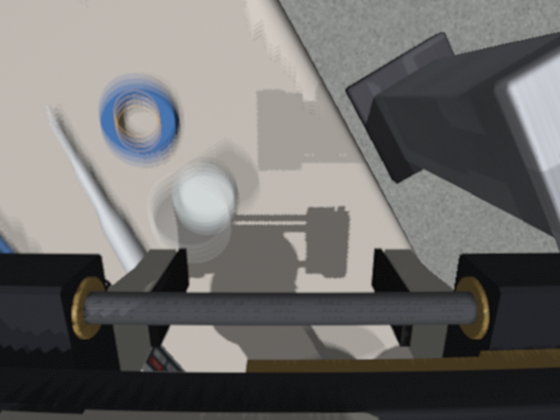

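The wrist view shows the beaker at (205,195), the tape at (140,120) and the fingers at the bottom. The picture's up direction is tool +x, and the knob isn't in view yet.

>>> jog_arm([
  [[-1,0.1,0,0],[-2,0.2,0,0],[-3,0.3,0,0],[-3.6,0.3,0,0],[-3.9,0.3,0,0],[-3.9,0.3,0,0]],
])

```text
t: 1.95
eef_pos: [0.5017, 0.0094, 0.2261]
ee_rot: [3.141, -0.001, -2.114]
force: [-0.6, 0.4, -0.2]
width: 0.0874
gripper_force: 0.0
```

```bash
python3 - <<'E'
from h import *
s=arm.get_state();print(s["eef_pos"],np.degrees(s["ee_rot"]),s["qd"].round(2),s["q"].round(2),s["t"])
f=grab_frame("wrist");save(f,"w2.png");pickle.dump((s,f),open("W2.pkl","wb"))
print(proj(f,[[.4765,-.032,.13],[.496,.048,.1],[.467,.216,.137]]))
E
```

```text
[0.50167617 0.00941838 0.22611781] [ 1.79963245e+02 -4.13214896e-02 -1.21102356e+02] [-0.02 -0.02 -0.02 -0.   -0.01  0.01] [ 0.41  0.07 -0.36 -0.   -1.14 -0.95] 1.95
[[281.94155324 140.44874574]
 [311.19976102 231.62375862]
 [440.96230324 387.96269585]]
```

View pics/w2.png

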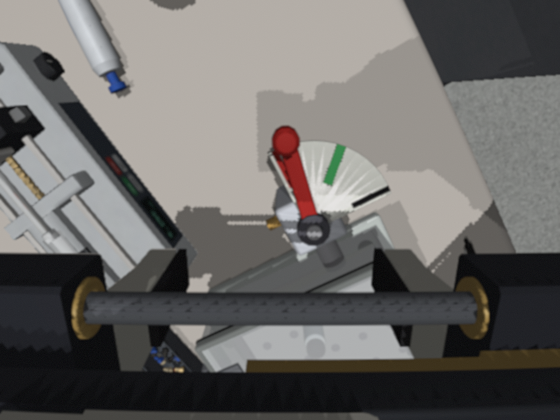

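The wrist view shows the knob top at about (286,140), the cap at (314,231), the green mark from (341,147) to (329,185) and the black mark at (371,197). The lever is near the red end.

>>> jog_arm([
  [[0.2,-0.5,0,0],[0.4,-1.0,0,0],[0.4,-1.0,0,0],[0.4,-1.0,0,0]],
])

```text
t: 2.5
eef_pos: [0.5397, -0.0436, 0.2265]
ee_rot: [3.141, -0.0, -2.116]
force: [-0.3, -1.0, 0.5]
width: 0.0877
gripper_force: 0.0
```

```bash
cat > m.py <<'E'
from h import *
def feats(f,cap=True):
    im=f["img"].astype(int);r,g,b=im[...,0],im[...,1],im[...,2]
    red=((r>90)&(g<70)&(b<70)&(r>2*g)).astype(np.uint8);red[250:]=0
    dt=cv2.distanceTransform(red,cv2.DIST_L2,5);_,v,_,p=cv2.minMaxLoc(dt);
    y,x=np.where(dt>v-1.0);knob=(x.mean(),y.mean(),v)
    gr=((g>r+40)&(g>b+30)).astype(np.uint8);gr[250:]=0
    c,l,st,ce=cv2.connectedComponentsWithStats(gr);i=1+np.argmax(st[1:,4])
    gray=cv2.GaussianBlur(cv2.cvtColor(f["img"],cv2.COLOR_RGB2GRAY),(3,3),0)
    h=cv2.HoughCircles(gray,cv2.HOUGH_GRADIENT,1,20,param1=100,param2=14,minRadius=8,maxRadius=22)
    return knob,ce[i],st[i,4],h[0].round(1) if h is not None else None
E
python3 - <<'E'
from m import *
s1,f1=pickle.load(open("W2.pkl","rb"))
s=arm.get_state();print(s["eef_pos"],s["qd"].round(2))
f2=grab_frame("wrist");save(f2,"w3.png");pickle.dump((s,f2),open("W3.pkl","wb"))
A,B=feats(f1),feats(f2)
ex=proj(f2,[[.496,.048,.1],[.4765,-.032,.136]]);print(A[:3],B[:3],ex)
for F,e in((A,[[314,231],[286,140]]),(B,ex)):
    for q in e: print(q,[list(c) for c in F[3] if np.hypot(*(c[:2]-q))<14])
k,ek=tri([(f1,A[0][:2]),(f2,B[0][:2])]);g,eg=tri([(f1,A[1]),(f2,B[1])]);print("knob",k,ek,"green",g,eg)
E
```

```text
[ 0.53973103 -0.0435905   0.22647834] [ 0.02 -0.01 -0.    0.    0.   -0.  ]
((np.float64(285.1111111111111), np.float64(140.66666666666666), 12.599998474121094), array([334.17151163, 164.17151163]), np.int32(344)) ((np.float64(370.0), np.float64(178.0), 12.190698623657227), array([403.41304348, 194.44720497]), np.int32(322)) [[380.62182971 259.26147467]
 [367.84100852 178.48567835]]
[314, 231] [[np.float32(312.5), np.float32(228.5), np.float32(16.8)]]
[286, 140] [[np.float32(285.5), np.float32(139.5), np.float32(14.6)]]
[380.62182971 259.26147467] [[np.float32(381.5), np.float32(254.5), np.float32(16.6)]]
[367.84100852 178.48567835] [[np.float32(361.5), np.float32(180.5), np.float32(20.3)]]
knob [ 0.47468106 -0.03105954  0.13412874] [np.float64(0.21821858375930098), np.float64(0.2182185837593121)] green [0.45220981 0.01108424 0.08785813] [np.float64(0.18798066470637464), np.float64(0.1879806647063466)]
```

```bash
python3 - <<'E'
from m import *
f1=pickle.load(open("W2.pkl","rb"))[1];f2=pickle.load(open("W3.pkl","rb"))[1]
p,e=tri([(f1,(312.5,228.5)),(f2,(381.5,254.5))]);print(p,e)
k=np.array([.4747,-.0311]);g=np.array([.4522,.0111])
for P in(p[:2],np.array([.496,.0487])):
    for q in(k,g): d=q-P;print(P,np.hypot(*d),np.degrees(np.arctan2(-d[0],-d[1])))
# circle intersect: pivot at 80mm from knob,65 from green
d=g-k;L=np.hypot(*d);a=(L*L+.08**2-.065**2)/2/L;h=np.sqrt(.08**2-a*a);u=d/L;n=np.array([-u[1],u[0]])
for sg in(1,-1):print(k+u*a+sg*h*n)
# black mark
im=f1["img"].astype(int).sum(2);y,x=np.where(im[180:212,345:395]<110);print(len(x));q=plane(f1,(x.mean()+345,y.mean()+180),.087);print("black",q)
for P in(p[:2],np.array([.496,.0487])): d=q[:2]-P;print(np.hypot(*d),np.degrees(np.arctan2(-d[0],-d[1])))
E
```

```text
[0.49373528 0.04748434 0.09520369] [np.float64(0.6305176034190708), np.float64(0.630517603419087)]
[0.49373528 0.04748434] 0.0808569150597845 13.616341523951858
[0.49373528 0.04748434] 0.055217749262355516 48.7820797022573
[0.496  0.0487] 0.08259376489784201 14.94482283524273
[0.496  0.0487] 0.057725211129973364 49.355642018863016
[ 0.39540398 -0.02051032]
[0.51009874 0.0406421 ]
102
black [0.43836981 0.05127068 0.087     ]
0.05549479376356764 93.91225625040094
0.05768750067434796 92.55406993293977
```

>>> jog_arm([
  [[0.2,0.5,0,-1.7],[0.38,1.035,0,-3.5],[0.38,1.035,0.6,-3.5],[0.38,1.035,1.2,-3.5],[0.38,1.035,1.6,-3.5],[0.38,1.035,1.9,-3.5],[0.38,1.035,1.9,-3.5]],
], grip=50)

```text
t: 3.42
eef_pos: [0.4743, -0.03, 0.1118]
ee_rot: [3.14, -0.001, -1.809]
force: [0.2, 0.2, -0.1]
width: 0.05
gripper_force: 0.0
```

```bash
python3 - <<'E'
from m import *
s=arm.get_state();print(s["eef_pos"],np.degrees(s["ee_rot"]),s["force"])
f=grab_frame("wrist");save(f,"w4.png");print(proj(f,[[.4747,-.031,.134],[.4334,-.0051,.134]]))
E
```

```text
[ 0.47430902 -0.03003531  0.11183112] [ 1.79887078e+02 -6.16114320e-02 -1.03627835e+02] [ 0.22058798  0.15324782 -0.12834839]
[[281.08854985 289.25355108]
 [387.48742869 320.36325914]]
```

View pics/w4.png

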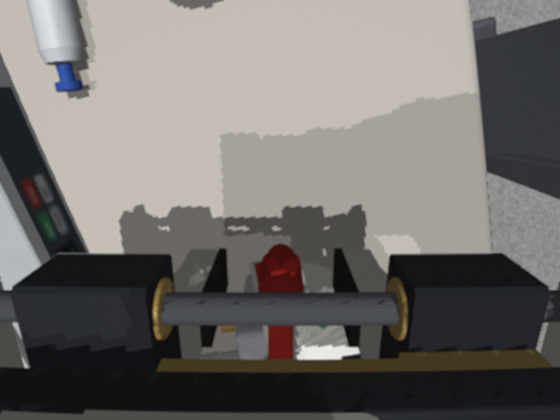

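The knob stands between the fingers at about (281,265), so I can close.

>>> jog_arm([
  [[0,0,0,0],[0,0,0,0],[0,0,0,0],[0,0,0,0],[0,0,0,0],[0,0,0,0]],
], grip=10, squeeze=20)

```text
t: 4.22
eef_pos: [0.4755, -0.0301, 0.1128]
ee_rot: [3.142, -0.0, -1.809]
force: [-3.8, 0.6, 5.6]
width: 0.0193
gripper_force: 20.0
```

```bash
python3 - <<'E'
from h import *
s=arm.get_state();print(s["eef_pos"],s["force"],s["width"],s["gripper_force"])
P=np.array([.4937,.0475]);x0=s["eef_pos"][:2];d=x0-P;print(np.hypot(*d),np.degrees(np.arctan2(-d[0],-d[1])))
yaw=s["ee_rot"][2];tx=np.array([np.cos(yaw),np.sin(yaw)]);ty=np.array([np.sin(yaw),-np.cos(yaw)])
a0=np.arctan2(-d[0],-d[1]);r=np.hypot(*d)
for i in range(1,9):
    a=a0+(np.radians(48.9)-a0)*i/8;q=P-r*np.array([np.sin(a),np.cos(a)])-x0;print((q@tx/.06).round(3),(q@ty/.06).round(3),round(np.degrees(a-a0)/5,2))
E
```

```text
[ 0.47548886 -0.03007006  0.11276393] [-3.77213049  0.64501204  5.61531701] 0.01929219703254242 20.00067652319558
0.07967910361205123 13.21207400567274
-0.003 0.103 0.89
-0.014 0.206 1.78
-0.034 0.308 2.68
-0.061 0.407 3.57
-0.096 0.505 4.46
-0.138 0.599 5.35
-0.187 0.69 6.25
-0.243 0.777 7.14
```

>>> jog_arm([
  [[0,0.1,0,0.9],[-0.015,0.2,0,1.8],[-0.035,0.31,0,2.7],[-0.06,0.41,0,3.6],[-0.095,0.5,0,4.5],[-0.14,0.6,0,5.35],[-0.19,0.69,0,6.25],[-0.24,0.78,0,7.1]],
])

```text
t: 5.22
eef_pos: [0.4334, -0.0055, 0.1128]
ee_rot: [-3.141, -0.001, -2.431]
force: [-1.1, -2.8, 4.0]
width: 0.0192
gripper_force: 20.0
```

>>> jog_arm([
  [[0,0,0,0],[0,0,0,0]],
])

```text
t: 5.48
eef_pos: [0.4331, -0.0052, 0.1127]
ee_rot: [3.141, -0.001, -2.427]
force: [-4.3, -0.5, 7.1]
width: 0.0192
gripper_force: 20.0
```

```bash
python3 - <<'E'
from h import *
s=arm.get_state();print(s["eef_pos"],s["force"],s["width"],s["gripper_force"],np.degrees(s["ee_rot"]))
P=np.array([.4937,.0475]);d=s["eef_pos"][:2]-P;print(np.hypot(*d),np.degrees(np.arctan2(-d[0],-d[1])))
E
```

```text
[ 0.43310106 -0.00520749  0.11270336] [-4.30881579 -0.4683374   7.13967087] 0.019186578535005983 20.001125175040215 [ 1.79984089e+02 -4.58294307e-02 -1.39042370e+02]
0.08031382634500732 48.984040971813705
```

>>> jog_arm([
  [[0,0,0,0],[0,0,0,0],[0,0,-0.1,0],[0,0,-0.6,0],[0,0,-1.2,0],[-0.4,0,-1.9,0],[-0.7,0,-1.9,0],[-0.7,0,-1.9,0]],
], grip=50)

```text
t: 6.48
eef_pos: [0.4658, 0.0231, 0.2264]
ee_rot: [3.141, 0.0, -2.428]
force: [0.3, -0.7, -1.3]
width: 0.05
gripper_force: 0.0
```

```bash
python3 - <<'E'
from m import *
s=arm.get_state();print(s["eef_pos"],np.degrees(s["ee_rot"]),s["qd"].round(2),s["t"])
f=grab_frame("wrist");save(f,"w5.png");pickle.dump((s,f),open("W5.pkl","wb"))
A=feats(f);k=plane(f,A[0][:2],.134);print(A[0],A[1],k);P=np.array([.4937,.0475]);d=k[:2]-P;print(np.hypot(*d),np.degrees(np.arctan2(-d[0],-d[1])))
E
```

```text
[0.46580372 0.02314766 0.2263761 ] [ 1.79986484e+02  7.30677472e-03 -1.39119534e+02] [-0.01 -0.01 -0.04 -0.01 -0.01  0.  ] 6.475Traceback (most recent call last):
  File "<stdin>", line 4, in <module>
  File "m.py", line 8, in feats
    c,l,st,ce=cv2.connectedComponentsWithStats(gr);i=1+np.argmax(st[1:,4])
                                                       ~~~~~~~~~^^^^^^^^^^
    return _wrapfunc(a, 'argmax', axis=axis, out=out, **kwds)
    return bound(*args, **kwds)
ValueError: attempt to get argmax of an empty sequence
```

View pics/w5.png

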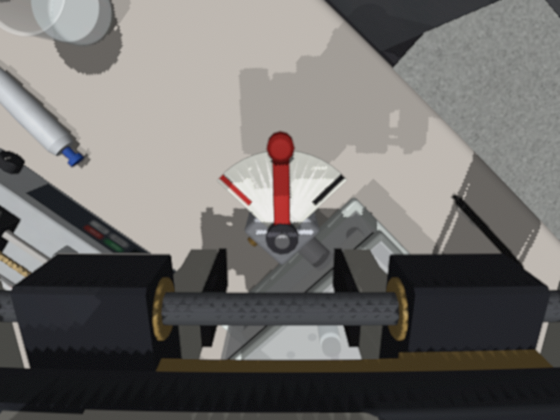

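The lever now covers the green mark. It sits centred between red (236,190) and black (328,190), with the knob at (280,147). Next is the handle.

>>> jog_arm([
  [[-0.6,0.7,0,-1.8],[-1.2,1.4,0,-3.6],[-1.8,2.1,0,-5.4],[-2.4,2.75,0,-7.2],[-2.7,3.11,0,-9],[-2.7,3.11,0,-9],[-2.7,3.11,0,-9]],
])

```text
t: 7.4
eef_pos: [0.4652, 0.2686, 0.2258]
ee_rot: [3.14, -0.001, -1.645]
force: [-0.1, -0.2, 0.7]
width: 0.0497
gripper_force: 0.0
```

```bash
python3 - <<'E'
from h import *
s=arm.get_state();print(s["eef_pos"],np.degrees(s["ee_rot"]),s["qd"].round(2),s["q"].round(2),s["t"])
f=grab_frame("wrist");save(f,"w6.png");pickle.dump((s,f),open("W6.pkl","wb"))
print(proj(f,[[.4715,.276,.137],[.467,.216,.137],[.4625,.156,.137]]))
E
```

```text
[0.46520283 0.26863814 0.22581653] [ 1.79933513e+02 -7.83454836e-02 -9.42576226e+01] [-0.01 -0.01  0.    0.   -0.    0.  ] [ 0.89  0.13 -0.29 -0.   -1.15 -0.96] 7.4
[[273.16855202 221.8384755 ]
 [272.80460034 136.83006819]
 [272.43707056  40.38135842]]
```

View pics/w6.png

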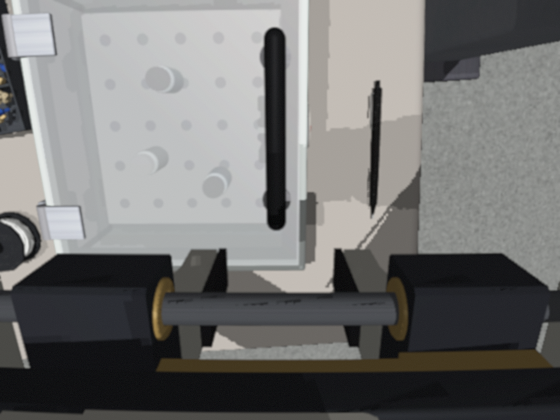

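>>> jog_arm([
  [[0,0.4,0,0],[0,0.8,0,0],[0,0.8,0,0],[0,0.8,0,0]],
])

```text
t: 7.95
eef_pos: [0.4182, 0.2725, 0.2269]
ee_rot: [-3.141, 0.001, -1.644]
force: [0.8, 0.4, -0.7]
width: 0.05
gripper_force: 0.0
```

```bash
python3 - <<'E'
from h import *
s=arm.get_state();print(s["eef_pos"],np.degrees(s["ee_rot"]),s["qd"].round(2),s["t"])
f=grab_frame("wrist");save(f,"w7.png");pickle.dump((s,f),open("W7.pkl","wb"))
print(proj(f,[[.4715,.276,.137],[.467,.216,.137],[.4625,.156,.137]]))
E
```

```text
[0.418245   0.27249819 0.2269009 ] [-1.79972970e+02  3.12991409e-02 -9.42168145e+01] [-0.    0.01  0.01  0.    0.    0.  ] 7.95
[[207.88718889 220.45217043]
 [203.11093482 135.8823737 ]
 [198.18158412  39.97140571]]
```

View pics/w7.png

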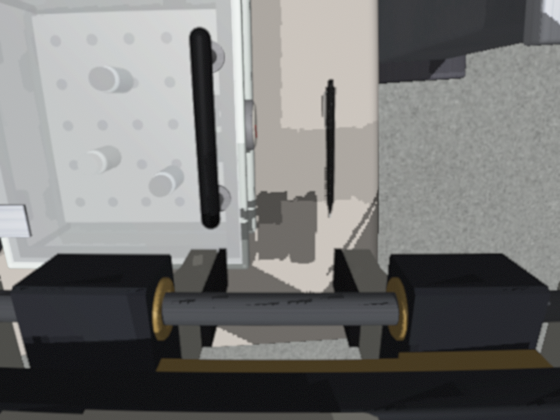

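The handle runs from (275,30) to (277,230) in the first view and from (200,28) to (211,227) in the second. The pen lies off to the right, clear of it.

```bash
python3 - <<'E'
from h import *
E=[]
for n,b in(("W6",(255,15,297,240)),("W7",(180,15,232,240))):
    s,f=pickle.load(open(n+".pkl","rb"));x0,y0,x1,y1=b
    k=(f["img"][y0:y1,x0:x1].astype(int).sum(2)<90).astype(np.uint8);k=cv2.morphologyEx(k,cv2.MORPH_OPEN,np.ones((5,5)))
    c,l,st,_=cv2.connectedComponentsWithStats(k);i=1+np.argmax(st[1:,4]);ys,xs=np.where(l==i)
    ys=ys+y0;xs=xs+x0;r=ys.min(),ys.max();w=[np.ptp(xs[ys==y]) for y in(60,130,190)]
    p=np.polyfit(ys,xs,1);e=[(np.polyval(p,y),y) for y in(r[0]+8,r[1]-8)];print(e,w);E.append((f,e))
P=[tri([(f,e[i]) for f,e in E]) for i in(0,1)];
for p in P:print(p)
a,b=P[0][0],P[1][0];m=(a+b)/2;d=b-a;print("mid",m,"len+",np.linalg.norm(d),"yaw",np.degrees(np.arctan2(-d[0],d[1])))
s=arm.get_state();R=Ro.from_euler("xyz",s["ee_rot"]).as_matrix();print("to mid, tcp 19 below",R.T@(m-[0,0,.019]-s["eef_pos"])/.06)
E
```

```text
[(np.float64(274.2494021765756), np.int64(37)), (np.float64(275.73173197513876), np.int64(220))] [np.int64(18), np.int64(16), np.int64(15)]
[(np.float64(206.4276526743773), np.int64(37)), (np.float64(211.47466503219582), np.int64(218))] [np.int64(7), np.int64(6), np.int64(8)]
(array([0.46129162, 0.15076841, 0.11304897]), [np.float64(0.15188126528842572), np.float64(0.15188126528841817)])
(array([0.46970386, 0.2760177 , 0.1325706 ]), [np.float64(0.23339096190347847), np.float64(0.23339096190347358)])
mid [0.46549774 0.21339306 0.12280979] len+ 0.12704032529694795 yaw -3.842443794348194
to mid, tcp 19 below [ 0.92718202 -0.85541268  2.04865407]
```

```bash
python3 - <<'E'
from h import *
E=[]
for n,b in(("W6",(255,15,297,240)),("W7",(180,15,232,240))):
    s,f=pickle.load(open(n+".pkl","rb"));x0,y0,x1,y1=b
    k=(f["img"][y0:y1,x0:x1].astype(int).sum(2)<170).astype(np.uint8);k=cv2.morphologyEx(k,cv2.MORPH_OPEN,np.ones((9,9)))
    c,l,st,_=cv2.connectedComponentsWithStats(k);i=1+np.argmax(st[1:,4]);ys,xs=np.where(l==i)
    ys=ys+y0;xs=xs+x0;r=ys.min(),ys.max();w=[np.ptp(xs[ys==y]) for y in(60,90,130,170,190)]
    sel=(ys>75)&(ys<180);p=np.polyfit(ys[sel],xs[sel],1);e=[(np.polyval(p,y),y) for y in(r[0]+8,r[1]-8)];print(e,w);E.append((f,e))
P=[tri([(f,e[i]) for f,e in E]) for i in(0,1)];
for p in P:print(p)
a,b=P[0][0],P[1][0];m=(a+b)/2;d=b-a;print("mid",m,"len",np.linalg.norm(d),"yaw",np.degrees(np.arctan2(-d[0],d[1])))
s=arm.get_state();R=Ro.from_euler("xyz",s["ee_rot"]).as_matrix();print("to mid, tcp 19 below",R.T@(m-[0,0,.019]-s["eef_pos"])/.06)
E
```

```text
[(np.float64(274.5856828084707), np.int64(37)), (np.float64(275.7629688602591), np.int64(219))] [np.int64(20), np.int64(18), np.int64(18), np.int64(17), np.int64(17)]
[(np.float64(199.3249897794211), np.int64(37)), (np.float64(210.05931520466387), np.int64(218))] [np.int64(19), np.int64(19), np.int64(18), np.int64(17), np.int64(17)]
(array([0.4610045 , 0.15464697, 0.13982122]), [np.float64(0.11568233458625299), np.float64(0.11568233458623421)])
(array([0.46946129, 0.27381717, 0.13795165]), [np.float64(0.13212539505935256), np.float64(0.13212539505943316)])
mid [0.46523289 0.21423207 0.13888643] len 0.11948450686671741 yaw -4.059130474772013
to mid, tcp 19 below [ 0.91348148 -0.85006117  1.78071243]
```

>>> jog_arm([
  [[0.45,-0.4,0,0],[0.91,-0.85,0,0],[0.91,-0.85,0.5,0],[0.91,-0.85,1.0,0],[0.91,-0.85,1.5,0],[0.91,-0.85,1.8,0],[0.91,-0.85,1.8,0],[0.91,-0.85,1.8,0]],
])

```text
t: 9.0
eef_pos: [0.4655, 0.215, 0.1192]
ee_rot: [-3.141, 0.0, -1.644]
force: [-0.8, 0.6, -0.1]
width: 0.05
gripper_force: 0.0
```

>>> jog_arm([
  [[0,0,0,0],[0,0,0,0],[0,0,0,0],[0,0,0,0],[0,0,0,0],[0,0,0,0]],
], grip=3, squeeze=50)

```text
t: 9.75
eef_pos: [0.4644, 0.215, 0.1186]
ee_rot: [3.141, -0.0, -1.643]
force: [-5.0, 0.9, 4.5]
width: 0.012
gripper_force: 50.0
```

>>> jog_arm([
  [[0,0,-0.02,0],[0,-0.01,-0.04,0],[0,-0.015,-0.06,0],[0,-0.02,-0.08,0],[0,-0.02,-0.1,0],[0,-0.02,-0.1,0]],
])

```text
t: 10.5
eef_pos: [0.4657, 0.2149, 0.1244]
ee_rot: [3.141, -0.0, -1.643]
force: [-4.3, 4.0, -3.4]
width: 0.0123
gripper_force: 50.0
```

>>> jog_arm([
  [[0,-0.005,-0.02,0],[0,-0.01,-0.04,0],[0,-0.015,-0.06,0],[0,-0.015,-0.06,0]],
])

```text
t: 11.0
eef_pos: [0.4667, 0.2148, 0.1283]
ee_rot: [3.141, 0.0, -1.643]
force: [-3.0, 4.2, -4.5]
width: 0.0125
gripper_force: 50.0
```

```bash
python3 - <<'E'
from h import *
s=arm.get_state();print(s["eef_pos"],s["force"],s["moment"],s["width"])
f=grab_frame("wrist");S=grab_frame("scene");pickle.dump((f,S),open("L1.pkl","wb"))
o=cv2.resize(S["img"][195:335,100:300],None,fx=4,fy=4,interpolation=cv2.INTER_CUBIC)
cv2.imwrite("pics/l1.png",o[:,:,::-1])
E
```

```text
[0.46669286 0.21477076 0.12831645] [-2.99545653  4.24979652 -4.45644938] [ 1.49036967  1.81851236 -0.00749159] 0.012460772848759561
```

View pics/l1.png

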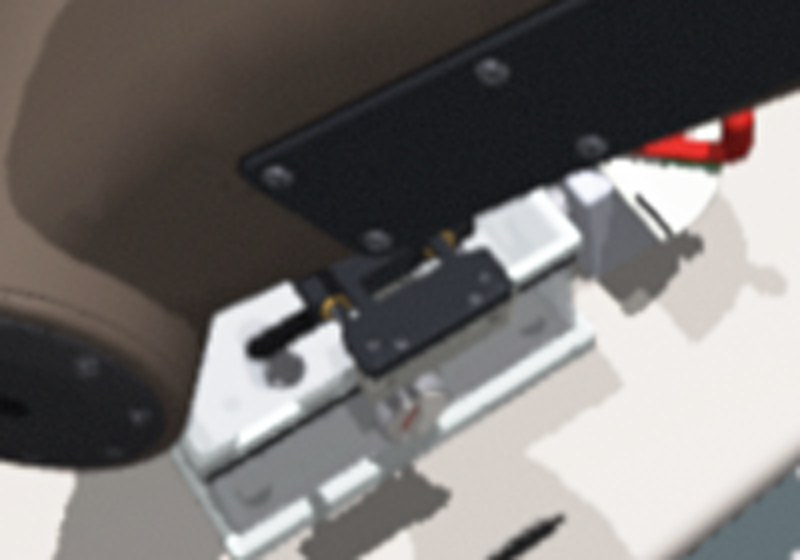

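>>> jog_arm([
  [[0,-0.005,-0.02,0],[0,-0.01,-0.04,0],[0,-0.015,-0.06,0],[0,-0.02,-0.08,0],[0,-0.03,-0.1,0],[0,-0.035,-0.12,0],[0,-0.04,-0.13,0],[0,-0.04,-0.13,0]],
])

```text
t: 12.1
eef_pos: [0.4689, 0.2145, 0.136]
ee_rot: [3.141, -0.0, -1.644]
force: [-6.0, 3.6, -3.2]
width: 0.0126
gripper_force: 50.0
```

```bash
python3 - <<'E'
from h import *
s=arm.get_state();print(s["eef_pos"],s["force"],s["moment"],s["width"])
f=grab_frame("wrist");S=grab_frame("scene");pickle.dump((f,S),open("L2.pkl","wb"))
R=lambda i:cv2.resize(i,None,fx=4,fy=4,interpolation=cv2.INTER_CUBIC)
o=R(S["img"][250:335,130:275])
w=cv2.resize(f["img"],(340,255));c=np.zeros((600,800,3),np.uint8);c[:340,:580]=o;c[340:595,:340]=w
c[340:600,350:750]=cv2.resize(pickle.load(open("L1.pkl","rb"))[1]["img"][250:335,130:275],(400,260))
cv2.imwrite("pics/l2.png",c[:,:,::-1])
# predicted lid front corner/edge pixels for gap values
yaw=np.radians(-4.05);c_,s_=np.cos(yaw),np.sin(yaw);Rz=np.array([[c_,-s_,0],[s_,c_,0],[0,0,1]])
O=np.array([.4652,.2142,0])-Rz@[-.085,0,0]
for a in(0,.035,.05,.096,.13):
    h=np.array([.185*np.cos(a)*-1+.04*np.sin(a)+.1,.06,.097+.185*np.sin(a)+.04*np.cos(a)])
    e=np.array([.1-.208*np.cos(a)+.01*np.sin(a),.1,.097+.208*np.sin(a)+.01*np.cos(a)])
    print(a,proj(S,[O+Rz@h,O+Rz@e]).round(1).tolist())
E
```

```text
[0.4688542  0.21454076 0.13597062] [-5.99951902  3.63805688 -3.20433473] [ 1.63096891  2.41754488 -0.05525387] 0.012556229017515751
0 [[166.3, 284.0], [157.2, 310.0]]
0.035 [[165.3, 281.8], [156.3, 308.2]]
0.05 [[164.8, 280.8], [155.9, 307.3]]
0.096 [[163.4, 277.8], [154.6, 304.7]]
0.13 [[162.3, 275.5], [153.5, 302.6]]
```

View pics/l2.png

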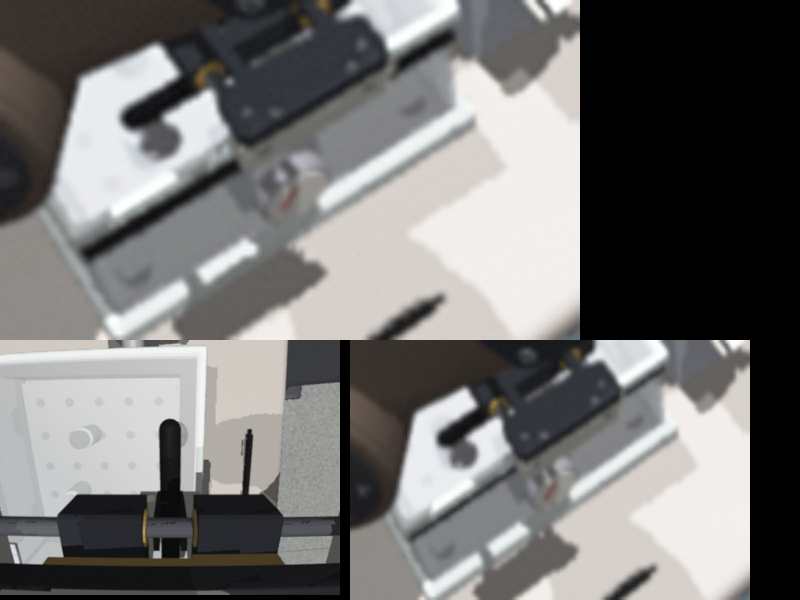

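The lid is clearly ajar: the dark gap under its front edge has widened. The bar's left end moved from about (164,286) to (160.5,279.7), against a predicted shift of (-2.9,-6.2) px at 0.096 rad. I'll check that it holds steady and that the lever hasn't moved.

>>> jog_arm([
  [[0,0,0,0],[0,0,0,0],[0,0,0,0],[0,0,0,0],[0,0,0,0],[0,0,0,0],[0,0,0,0],[0,0,0,0]],
])

```text
t: 13.2
eef_pos: [0.4689, 0.2146, 0.136]
ee_rot: [3.141, -0.0, -1.644]
force: [-5.1, 4.7, -4.0]
width: 0.0126
gripper_force: 50.0
```

```bash
python3 - <<'E'
from h import *
S=grab_frame("scene");s=arm.get_state();print(s["eef_pos"],s["force"],s["qd"].round(3),s["width"])
L=pickle.load(open("L2.pkl","rb"))[1];f0=pickle.load(open("F0.pkl","rb"))["scene"]
def end(f):
    b=f["img"][265:300,150:185].astype(int).sum(2)<120;n,l,st,c=cv2.connectedComponentsWithStats(b.astype(np.uint8));
    return [(150+t[0],265+t[1],t[4]) for t in st[1:] if t[4]>30]
print(end(f0),end(L),end(S))
for f in(L,S):
    im=f["img"].astype(int);m=(im[...,0]>90)&(im[...,1]<60)&(im[...,2]<60);m[:195]=0;m[270:]=0;m[:,:245]=0;m[:,310:]=0
    y,x=np.where(m);print("red",len(x),x.mean().round(1),y.mean().round(1),x.max(),y.min())
# knob predicted at 45 deg (top point)
print(proj(S,[[.4334,-.0051,.126]]))
E
```

```text
[0.4688588  0.21457412 0.13598772] [-5.67929677  4.46138915 -3.77263913] [-0.001 -0.001 -0.001  0.    -0.002 -0.   ] 0.012396288566753504
[(np.int32(164), np.int32(272), np.int32(111))] [(np.int32(161), np.int32(268), np.int32(79))] [(np.int32(161), np.int32(268), np.int32(80))]
red 197 273.5 229.7 287 219
red 196 273.5 229.7 287 219
[[284.23006062 224.82689778]]
```

The hold is steady, the bar end has shifted (-3,-6) px as predicted, and the lever is still on the mark. I'll hand it in.

```bash
python3 -c "
from station import arm
print(arm.job_done())"
```

```text
the job is handed in; nothing more can be done
None
```

I handed the job in at about 13 s: the lever is on the green mark, the seal has let go, and the lid is held steady with about 20 mm of gap at the front by my measurements; I left the beaker, pen and tape alone.

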